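Set out the sorting place round the light panel

TASK

Set out the sorting place for the next sediment sample: put the blue sorting dish on the middle of the light panel, and round the panel, each about 3 cm clear of its edge and centred on that side, stand the red-lidded sample pot to the left of the dish, the empty white pot to the right and the finds vial behind, and lay the forceps in front, parallel to the front edge. Left, right, front and behind are the panel's own sides as seen from the robot; keep the dish, pots and vial upright and set them down without dropping them. Leave the yellow-lidded and green-lidded pots and the scissors where they are.

Things in the scene. Friction and masses are not known exactly. Their poses are not given: they have to be found in the camera images.
- panel: Fixed LED light panel, turned up to 0.3 rad: flat slab, aluminium frame, white face, black strip at its front edge; 120 mm deep (x), 160 wide (y), 12 high. Origin: centre of its underside, on the table; +x to its back edge, +y to its left side, z up. In its frame: pots go to y +140 and -140 mm, vial to x +104, forceps to x -96, dish to 0, 0 on its top.
- dish: Sorting dish: round, open, blue, with a white grid on its floor; 60 mm outside diameter, 16 mm high, wall 3 mm, floor 3 mm; straight sides; loose, 35 g. Origin: centre of its underside, z up. Starts standing upright on the table, somewhere to the left or the right of the panel.
- sample_pot: Closed sample pot: brown see-through plastic, red lid with a small white label; 46 mm high, lid 60 mm across and 10 mm thick on top, body 57 mm across under the lid tapering to 52 mm at the foot; loose, 60 to 130 g. Origin: centre of its underside, z up. Starts standing upright on the table, somewhere to the left or the right of the panel.
- residue_pot: Empty open pot of white plastic without a lid (for the sorted residue); 46 mm high, rim 60 mm across over its top 9 mm, below that 57 mm tapering to 52 mm at the foot, wall 3 mm; loose, 20 to 42 g. Origin: centre of its underside, z up. Starts standing upright on the table, somewhere to the left or the right of the panel.
- finds_vial: Finds vial: clear glass tube with a white paper band, 26 mm across, with a black screw cap 28 mm across and 15 mm high; 55 mm high overall; loose, 20 to 42 g. Origin: centre of its underside, z up. Starts standing upright on the table, somewhere to the left or the right of the panel.
- forceps: Steel forceps lying flat, rigid: 117 mm long (x; points at +58 mm, tail at -58), 12 mm wide (y) over the straight black-coated middle, x -22 to +22 mm, narrower beyond, 8 mm high; loose, 25 g. Origin: underside, mid-length. Starts roughly along world x, outside the row of pots on the left or right, the scissors on the other side. At the end the points may lie either way.
- pot_yellow: Closed sample pot: brown see-through plastic, yellow lid with a small white label; 46 mm high, lid 60 mm across and 10 mm thick on top, body 57 mm across under the lid tapering to 52 mm at the foot; loose, 60 to 130 g. Origin: centre of its underside, z up. To be left alone. Starts standing upright on the table, somewhere to the left or the right of the panel.
- pot_green: Closed sample pot: brown see-through plastic, green lid with a small white label; 46 mm high, lid 60 mm across and 10 mm thick on top, body 57 mm across under the lid tapering to 52 mm at the foot; loose, 60 to 130 g. Origin: centre of its underside, z up. To be left alone. Starts standing upright on the table, somewhere to the left or the right of the panel.
- scissors: Scissors, steel blades and two black finger loops, lying flat, to be left alone: 155 mm long (x; blades to +79 mm, loops to -75), 69 mm wide over the loops, 10 mm high; loose, 60 g. Origin: under the pivot. All else on the bench (keyboard, mouse, lamp box, microscope and so on) is fixed and beyond x = 0.77 m or |y| = 0.65 m.
There are look-alikes about, which are no part of the job. Leave any pink or purple look-alike of the sample_pot alone.

How it is judged:
By the outcome, as a careful person would: the job done as asked, in the order asked, and still so for the second after the job is handed in, with the robot touching nothing.
It also fails if it takes over 144 s, if anything falls off the work surface, if the arm or the gripper's body presses on something with over 40 N, if the wrist force passes 120 N, or if a joint passes its speed limit or range.

ROBOT

A 6-joint arm with a two-finger parallel gripper is mounted at the origin on the work surface. World frame = base frame: x ahead of the robot, y to its left, z up, the work surface at z = 0. Lengths are in m, angles in rad, forces in N, time in s.
With the tool pointing down it reaches from about 0.3 to 0.95 m from the base axis. Payload 3.1 kg.
Tool frame: the origin (TCP) lies midway between the tips of the shut fingers; the grasp point (between the pads) lies 19 mm behind it; z points along the fingers, y is the direction in which the jaws open and shut (so a half turn about z gives the same grasp; the last joint's range is limited). The gripper opens to 85 mm and grips with 20 to 120 N. Pads are 22 mm wide; open, the fingers measure 114 mm over their backs; the gripper's body (76 mm by 85 mm) begins 54 mm behind the grasp point. The pads swing forward as they close: fully open they stand 13 mm farther back than shut.
Start: joints at [-1.329, 0.308, 1.634, -0, 1.2, -0.07], TCP at [0.192, -0.595, 0.195] pointing down, gripper open.
Joint ranges: [-3.06, 3.06], [-0.79, 1.96], [0.05, 2.63], [-1.19, 4.34], [0.05, 2.64], [-2.94, 2.94]. Speed limits (rad/s): [2.79, 2.79, 3.14, 3.14, 3.14, 3.14].

INTERFACE

Orientations are given as a unit quaternion [x, y, z, w].
In Python, from station import robot gives the robot as it stands. Calls block until the motion is done:
- robot.move_to(position, orientation): joint-space move of the TCP to a pose.
- robot.servo_line(position, rot=None, feed=0.15, until_force=None): straight line of the TCP; rot=None keeps the orientation; feed is the mean speed in m/s. With until_force (N) it stops when the force on the tool has changed by that much, and returns True; else False.
- robot.goto_joints(angles): joint-space move.
- robot.command_gripper(opening, grip_force=None): finger opening in m; grip_force is the grip in N (None keeps the last); returns when the fingers have stopped.
- robot.wait(seconds).
- robot.inverse_kinematics(position, orientation): joint angles nearest the present ones, or None.
- robot.state(): the state.
- robot.get_image(name): name is "scene" or "top" or "wrist"; returns a dict with "img" (480x640x3 uint8, red, green, blue), "z_map" (480x640 float32, m along the optical axis (not along the pixel's ray), 0 where there is no reading), "camera_matrix" (3x3 intrinsics, pixels), "k1" (the pictures are not rectified: a ray, as slopes to the right and down, at radius r is drawn at 1 + k1 r^2 times it, then the intrinsics apply), "eye" and "attitude" of the camera in the world. Camera axes: x right, y up, looking along -z (the intrinsics and any distortion apply to the point x, -y, -z); pixel columns grow to the right and rows downward; lengths in m; the calibration is good to about 2 mm. A picture is of the moment at which its call begins.
A pose or a line that the arm cannot do raises robot.IKError and nothing moves.
- robot.hand_in(): hands the job in, once; it reports no verdict.
The state is a dict: "t": time; "joint_positions": joint angles; "joint_velocities": joint speeds; "joint_torque": joint torques, N m; "tool_pos": TCP position; "orientation": TCP orientation; "force": force on the tool from outside, world axes, zero at the start; "moment": the same for the moment, N m; "finger_gap": finger opening in m.
Only numpy, scipy, OpenCV 4.12 (cv2) and the standard library are available. Lean on these libraries where they do the work, as an engineer would, in place of code of your own. Each camera call takes 0.05 s, during which the arm holds its last target. There are 200 camera calls.

## Working session

There is one attempt and no reset: what is moved stays moved. The work goes in short steps, each a Python script; the robot and the scene stay as the last script left them, time stands still between calls to the robot, and variables do not carry over. Pictures are saved under pics/ and viewed, about 12 in all and at most 16, crops included, and the job is handed in when it is done.

```bash
ls; mkdir -p pics; cat > h.py <<'E'
import numpy as np, cv2
from scipy.spatial.transform import Rotation as R
from station import robot
def cam(n):
    d=robot.get_image(n); a=np.array(d["attitude"],float)
    d["R"]=a if a.shape==(3,3) else R.from_quat(a).as_matrix()
    d["K"]=np.array(d["camera_matrix"],float); d["eye"]=np.array(d["eye"],float); return d
def save(d,f): cv2.imwrite("pics/"+f,cv2.cvtColor(d["img"],cv2.COLOR_RGB2BGR))
def rays(d,uv):
    uv=np.array(uv,float).reshape(-1,2); K=d["K"]
    s=np.c_[(uv[:,0]-K[0,2])/K[0,0],(uv[:,1]-K[1,2])/K[1,1]]; u=s.copy()
    for _ in range(20): u=s/(1+d["k1"]*(u**2).sum(1,keepdims=True))
    return np.c_[u[:,0],-u[:,1],-np.ones(len(u))]@d["R"].T
def onplane(d,uv,z):
    r=rays(d,uv); return d["eye"]+r*((z-d["eye"][2])/r[:,2:])
def cloud(d):
    v,u=np.mgrid[:480,:640]; r=rays(d,np.c_[u.ravel(),v.ravel()])
    P=d["eye"]+r*d["z_map"].reshape(-1,1); P[d["z_map"].ravel()==0]=np.nan
    return P.reshape(480,640,3)
def tri(d1,p1,d2,p2):
    a=rays(d1,p1)[0];b=rays(d2,p2)[0];s=np.linalg.lstsq(np.c_[a,-b],d2["eye"]-d1["eye"],rcond=None)[0]
    A=d1["eye"]+s[0]*a;B=d2["eye"]+s[1]*b; return (A+B)/2,np.linalg.norm(A-B)
def down(yaw):  # tool z down, jaw axis (tool y) at angle yaw+90 from world x
    return (R.from_euler('z',yaw)*R.from_euler('x',np.pi)).as_quat()
E
python3 - <<'E'
from h import *
s=robot.state(); print(s)
for n in("top","scene","wrist"):
    d=cam(n); save(d,n+"0.png"); print(n,d["eye"],d["R"].round(3).tolist(),d["k1"],d["K"].round(1).tolist(),(d["z_map"]>0).mean())
E
```

```text
pics
{'t': 0.0, 'joint_positions': array([-1.32871458e+00,  3.09000238e-01,  1.63520997e+00, -1.48385861e-05,
        1.19970749e+00, -6.97012934e-02]), 'joint_velocities': array([-3.08894325e-04, -1.83919549e-05,  7.15327569e-04,  7.27173410e-04,
        2.99978119e-04,  1.30324725e-04]), 'joint_torque': array([-3.30735793e-04, -4.15250909e+01, -2.76666015e+01, -1.06679138e-04,
        1.03274643e-02, -4.31693124e-06]), 'tool_pos': array([ 0.19146997, -0.59398174,  0.193539  ]), 'orientation': array([ 9.87872419e-01,  1.55263431e-01, -1.06959483e-04, -1.15761125e-03]), 'force': array([-0.39262366, -0.39804272,  0.46782917]), 'moment': array([-0.01844413, -0.00638532,  0.05681993]), 'finger_gap': 0.08568935199417375}
top [ 2.40878079e-01 -5.14025774e-04  1.10148296e+00] [[-0.066, 0.973, -0.223], [-0.998, -0.064, 0.015], [0.0, 0.224, 0.975]] -0.024446847485150677 [[473.8, 0.0, 320.8], [0.0, 473.8, 234.2], [0.0, 0.0, 1.0]] 0.9958854166666666
scene [ 1.08544912 -0.00620569  0.74033271] [[-0.014, -0.745, 0.667], [1.0, -0.012, 0.009], [0.001, 0.667, 0.745]] -0.06470348795880487 [[441.7, 0.0, 323.8], [0.0, 441.7, 243.6], [0.0, 0.0, 1.0]] 0.996162109375
wrist [ 0.26209624 -0.57346848  0.37140591] [[0.305, 0.911, 0.276], [-0.952, 0.293, 0.087], [-0.002, -0.289, 0.957]] 0.0014691896754786221 [[368.6, 0.0, 315.8], [0.0, 368.6, 235.7], [0.0, 0.0, 1.0]] 0.9960481770833334
```

View pics/top0.png

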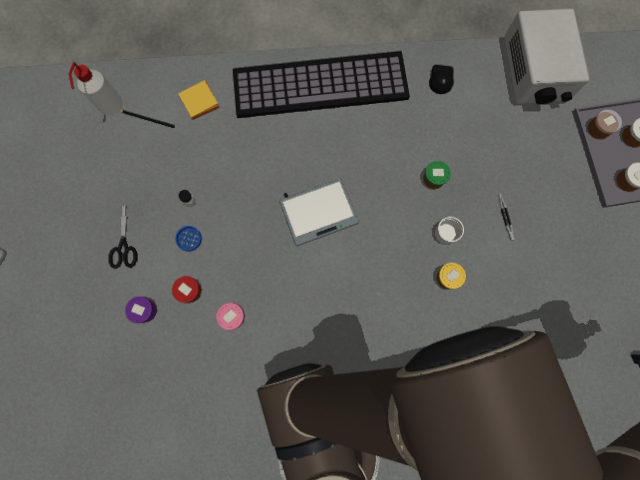

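View pics/scene0.png

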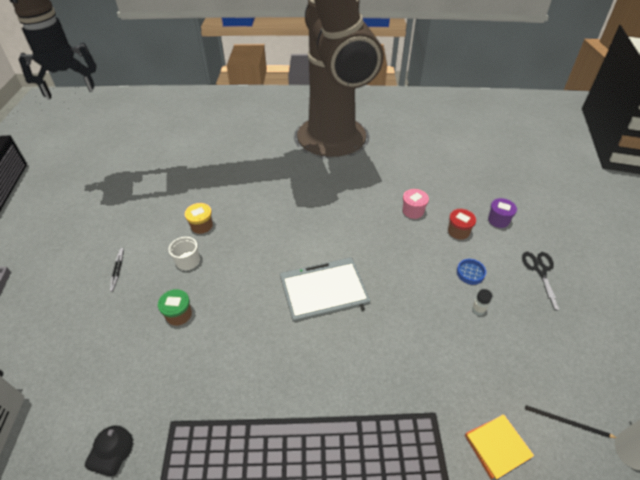

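The top view shows the panel at (320,210) with its black strip at the front (327,231). The other things are at these pixels:
- **Left side:** dish (188,239), vial (186,198) and scissors (123,240).
- **Right side:** white pot (449,231), forceps (506,217), yellow pot (452,276) and green pot (437,173).
- **Candidates for sample_pot:** red (185,290), pink (230,317) and purple (140,310). Red fits the description, and I will confirm it in a crop.

The scene view agrees. Next I measure.

```bash
cat > m.py <<'E'
from h import *
def blob(d,lo,hi,box):
    hsv=cv2.cvtColor(d["img"],cv2.COLOR_RGB2HSV); m=cv2.inRange(hsv,lo,hi)
    b=np.zeros_like(m); x0,y0,x1,y1=box; b[y0:y1,x0:x1]=255; m&=b
    m=cv2.morphologyEx(m,cv2.MORPH_CLOSE,np.ones((5,5)))
    c=max(cv2.findContours(m,cv2.RETR_EXTERNAL,cv2.CHAIN_APPROX_NONE)[0],key=cv2.contourArea)
    return c.reshape(-1,2).astype(np.float32)
def circ(d,c,z): # centre & radius of contour on plane z
    P=onplane(d,c,z)[:,:2].astype(np.float32); A=np.c_[2*P,np.ones(len(P))]
    h=cv2.convexHull(P).reshape(-1,2); A=np.c_[2*h,np.ones(len(h))]; s=np.linalg.lstsq(A,(h**2).sum(1),rcond=None)[0]
    return s[:2],np.sqrt(s[2]+s[:2]@s[:2])
E
cat > a.py <<'E'
from m import *
T=cam("top");S=cam("scene");CT=cloud(T);CS=cloud(S)
B={'red':((0,120,60),(6,255,255),(160,265,210,315),(440,200,480,230)),
'redB':((172,120,60),(180,255,255),(160,265,210,315),(440,200,480,230)),
'dish':((100,120,40),(125,255,255),(165,215,210,260),(450,250,495,292)),
'white':((0,0,150),(180,50,255),(425,210,475,250),(160,230,210,262)),
'cap':((0,0,0),(180,255,50),(172,182,200,206),(470,286,496,305)),
'panel':((0,0,165),(180,60,255),(270,170,370,250),(270,255,380,325)),
'forceps':((0,0,0),(180,255,50),(495,200,520,230),(105,255,128,280)),
}
zt={'dish':.016,'cap':.055,'panel':.012,'forceps':.008}
for k,(lo,hi,b1,b2) in B.items():
    try: c1=blob(T,lo,hi,b1);c2=blob(S,lo,hi,b2)
    except ValueError: print(k,'none');continue
    z=zt.get(k,.046)
    m1=cv2.moments(c1);m2=cv2.moments(c2);p1=[m1['m10']/m1['m00'],m1['m01']/m1['m00']];p2=[m2['m10']/m2['m00'],m2['m01']/m2['m00']]
    X,e=tri(T,p1,S,p2)
    print(k,'px',np.round(p1),np.round(p2),'tri',X.round(4),'gap',round(e,4),'circT',*[np.round(q,4) for q in circ(T,c1,z)],'S',*[np.round(q,4) for q in circ(S,c2,z)],
      'depth top',[np.round(np.nanmedian(C[int(p[1])-2:int(p[1])+3,int(p[0])-2:int(p[0])+3].reshape(-1,3),0),4) for C,p in((CT,p1),(CS,p2))])
    if k in('panel','forceps'):
        for d,c in((T,c1),(S,c2)):
            r=cv2.minAreaRect((onplane(d,c,z)[:,:2]*1000).astype(np.float32)); print('  rect',np.round(r[0],1),np.round(r[1],1),round(r[2],2))
# panel by height
for n,C in(('T',CT),('S',CS)):
    m=((C[...,2]>.007)&(C[...,2]<.02)&(abs(C[...,0]-.43)<.15)&(abs(C[...,1])<.15)).astype(np.uint8)
    m=cv2.morphologyEx(m,cv2.MORPH_OPEN,np.ones((5,5)))
    P=C[m>0]; print(n,'panel z',np.nanmedian(P[:,2]),'rect',cv2.minAreaRect((P[:,:2]*1000).astype(np.float32)))
    print('table z',np.nanmedian(C[(abs(C[...,0]-.55)<.03)&(abs(C[...,1])<.2)][:,2]))
crop=np.hstack([cv2.resize(T["img"][180:330,100:250],(400,400),interpolation=2),cv2.resize(T["img"][160:290,400:530],(400,400),interpolation=2)])
save({"img":crop},"crop.png")
E
python3 a.py
```

```text
red px [185. 289.] [462. 219.] tri [0.3782 0.2968 0.0384] gap 0.0015 circT [0.3771 0.2941] 0.0295 S [0.3858 0.2955] 0.031 depth top [array([0.3773, 0.2933, 0.0469]), array([0.386 , 0.2939, 0.0464])]
redB none
dish px [188. 238.] [471. 271.] tri [0.503  0.2985 0.0076] gap 0.0016 circT [0.5008 0.2958] 0.0297 S [0.5092 0.2968] 0.0307 depth top [array([0.5042, 0.3007, 0.0031]), array([0.5004, 0.2986, 0.0029])]
white px [451. 229.] [182. 246.] tri [ 0.4752 -0.314   0.0462] gap 0.0015 circT [ 0.4756 -0.315 ] 0.0293 S [ 0.4859 -0.3159] 0.0647 depth top [array([ 0.487 , -0.3257,  0.0041]), array([ 0.4535, -0.3236,  0.0249])]
cap px [185. 196.] [484. 297.] tri [0.5958 0.2954 0.0454] gap 0.0007 circT [0.592  0.2928] 0.0141 S [0.6022 0.2923] 0.0127 depth top [array([0.5941, 0.2938, 0.0552]), array([0.5998, 0.2907, 0.0538])]
panel px [317. 209.] [324. 289.] tri [ 0.5541 -0.0127  0.0084] gap 0.0006 circT [ 0.549  -0.0148] 0.0799 S [ 0.5561 -0.0098] 0.0796 depth top [array([ 0.5551, -0.0122,  0.0129]), array([ 0.5549, -0.0144,  0.0122])]
  rect [553.8 -13.3] [ 91.2 145.8] 16.76
  rect [554.3 -11.6] [ 99.3 152. ] 16.75Traceback (most recent call last):
  File "a.py", line 16, in <module>
    m1=cv2.moments(c1);m2=cv2.moments(c2);p1=[m1['m10']/m1['m00'],m1['m01']/m1['m00']];p2=[m2['m10']/m2['m00'],m2['m01']/m2['m00']]
                                                                                           ~~~~~~~~~^~~~~~~~~~
ZeroDivisionError: float division by zero
```

```bash
sed -i '/^for k,(lo/,/^# panel by/{s/^    z=zt/    if k=="forceps": continue\n    z=zt/}' a.py
sed -i 's/^# panel by height/top0={"red":((.378,.295),.046),"dish":((.502,.297),.016),"white":((.475,-.315),.046),"cap":((.596,.293),.055)}\
for n,C in(("T",CT),("S",CS)):\
  for k,(p,z) in top0.items():\
    q=(abs(C[...,2]-z)<.004)\&(np.hypot(C[...,0]-p[0],C[...,1]-p[1])<.045); P=C[q]; c,r=cv2.minEnclosingCircle((P[:,:2]*1000).astype(np.float32)); print(n,k,len(P),P[:,2].mean().round(4),np.round(c,1),round(r,1))\
  q=(C[...,2]>.004)\&(C[...,2]<.02)\&(C[...,1]<-.36)\&(C[...,1]>-.5)\&(abs(C[...,0]-.51)<.1); P=C[q]; print(n,"forceps",len(P),P.mean(0).round(4),cv2.minAreaRect((P[:,:2]*1000).astype(np.float32)))/' a.py
python3 a.py | sed -n '/rect/,$p'
```

```text
rect [553.7 -13.3] [ 91.2 145.8] 16.76
  rect [554.4 -11.7] [ 99.3 152.2] 16.73
T red 531 0.0466 [376.4 294.1] 30.6
T dish 120 0.0157 [501.2 295.6] 30.3
T white 125 0.0459 [ 474.9 -314.6] 31.0
T cap 108 0.0552 [594.1 293.3] 14.3
T forceps 590 [ 0.5093 -0.4417  0.006 ] ((510.2342224121094, -430.2384033203125), (138.8316192626953, 199.5978546142578), 89.7251205444336)
S red 407 0.0461 [379.4 296. ] 31.0
S dish 146 0.0148 [505. 298.] 31.6
S white 130 0.0446 [ 476.7 -311.2] 31.9
S cap 139 0.054 [595.7 295.5] 14.8
S forceps 163 [ 0.5063 -0.46    0.0065] ((525.5421142578125, -450.5045471191406), (155.69091796875, 41.821083068847656), 25.97038459777832)
T panel z 0.013036637740895585 rect ((544.4923095703125, -15.334014892578125), (115.4961166381836, 160.186767578125), 16.79145050048828)
table z 0.0031038705505150865
S panel z 0.011834495182222793 rect ((544.842529296875, -15.213005065917969), (113.15009307861328, 160.64483642578125), 16.299734115600586)
table z 0.001019201155607441
```

View pics/crop.png

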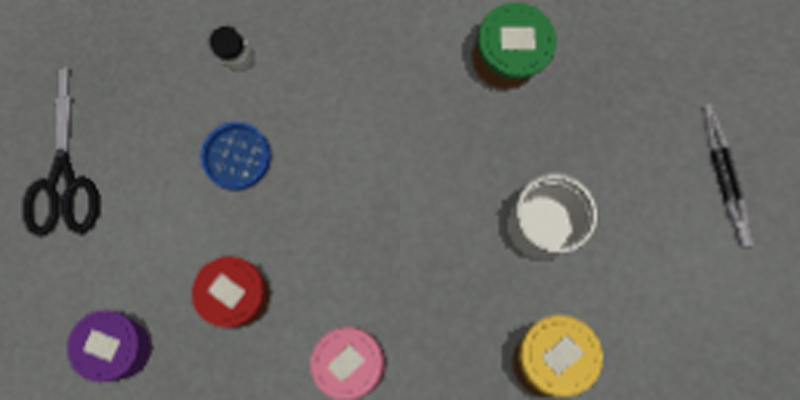

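The crop confirms it. The pot at (185,290) has the red lid with the white label, while pink (230,317) and purple (140,310) are the look-alikes. The white pot is open and empty. Next, closer wrist views.

```bash
cat > b.py <<'E'
from m import *
import pickle
robot.servo_line([.192,-.595,.30],feed=.3)
out=[]
for i,p in enumerate([(.46,-.32,.25),(.46,-.08,.25),(.46,.06,.25),(.44,.24,.25)]):
    robot.move_to(p,down(0)); robot.wait(.2); d=cam("wrist"); save(d,f"w{i}.png"); out.append(d)
pickle.dump(out,open("w.pkl","wb")); print(robot.state()["t"])
cv2.imwrite("pics/wm.png",cv2.resize(np.vstack([np.hstack([cv2.imread(f"pics/w{i}.png") for i in r]) for r in((0,1),(2,3))]),(800,600),interpolation=cv2.INTER_AREA))
E
python3 b.py
```

```text
5.6083
```

View pics/wm.png

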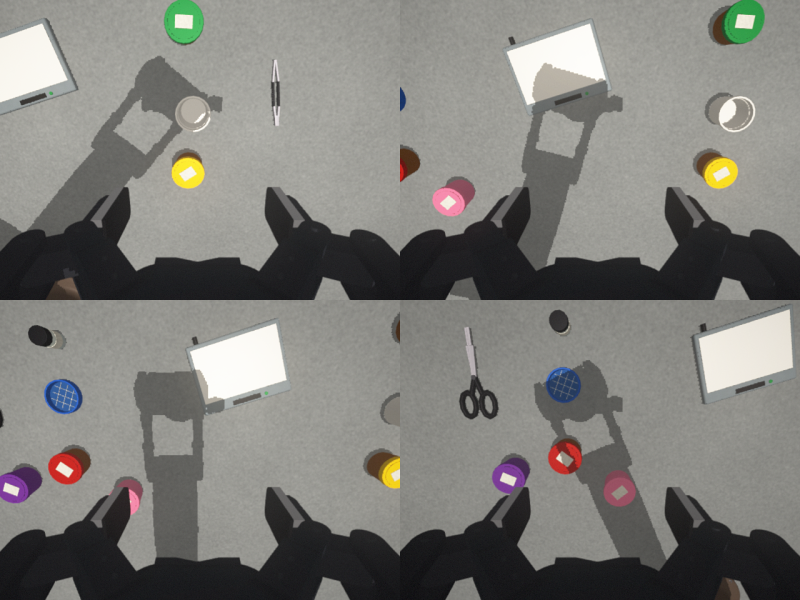

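The four wrist views show everything clearly. In the tiles, the panel is at (555,65), (238,362) and (745,355), with its black strip at the front and the small cable stub at the back-left corner. The red pot is at (67,468) and (565,458), the dish at (64,396) and (564,385), the vial at (40,336) and (559,321), the white pot at (192,114) and (737,114), and the forceps at (275,92). Measuring from these.

```bash
cat > c.py <<'E'
from m import *
import pickle
W=pickle.load(open("w.pkl","rb")); C=[cloud(d) for d in W]
def cen(c): m=cv2.moments(c); return [m['m10']/m['m00'],m['m01']/m['m00']]
top0={"red":((.378,.295),.046,(2,3)),"dish":((.502,.297),.016,(2,3)),"white":((.475,-.315),.046,(0,1)),"cap":((.595,.294),.055,(2,3))}
for k,(p,z,vs) in top0.items():
    px=[]
    for i in vs:
        q=(abs(C[i][...,2]-z)<.004)&(np.hypot(C[i][...,0]-p[0],C[i][...,1]-p[1])<.045)
        h=cv2.convexHull(np.argwhere(q)[:,::-1].astype(np.int32)).reshape(-1,2); px.append(cen(h.astype(np.float32)))
        print(k,i,'z',C[i][q][:,2].mean().round(4),'circ',*[np.round(v,4) for v in circ(W[i],h,z)])
    X,e=tri(W[vs[0]],px[0],W[vs[1]],px[1]); print('   tri',X.round(4),'gap',round(e,4))
pc=[]
for i in(1,2,3):
    c=C[i]; q=((c[...,2]>.008)&(c[...,2]<.02)&(np.hypot(c[...,0]-.55,c[...,1]+.013)<.12)).astype(np.uint8)
    q=cv2.morphologyEx(q,cv2.MORPH_OPEN,np.ones((11,11)))
    h=cv2.convexHull(np.argwhere(q)[:,::-1].astype(np.int32)).reshape(-1,2)
    P=onplane(W[i],h,.012)[:,:2]; r=cv2.minAreaRect((P*1000).astype(np.float32)); print('panel',i,h.min(0),h.max(0),'z',np.median(c[q>0][:,2]).round(4),r)
    pc.append(cen(h.astype(np.float32)))
print('tri',tri(W[1],pc[0],W[2],pc[1]),tri(W[1],pc[0],W[3],pc[2]))
print('table',[np.nanmedian(c[:200][abs(c[:200,:,2])<.006][:,2]).round(4) for c in C])
hsv=cv2.cvtColor(W[0]["img"],cv2.COLOR_RGB2GRAY).astype(int); c=C[0]
q=((c[...,2]>.004)&(c[...,2]<.02)&(c[...,1]<-.38)&(c[...,1]>-.5)&(abs(c[...,0]-.51)<.09)).astype(np.uint8)
print('forceps',q.sum(),c[q>0][:,2].max(),np.median(c[q>0],0).round(4),cv2.minAreaRect((c[q>0][:,:2]*1000).astype(np.float32)))
g=cv2.cvtColor(W[0]["img"],cv2.COLOR_RGB2GRAY); m=np.zeros_like(g); m[95:205,420:465]=(g[95:205,420:465]<60)*255
P=np.argwhere(m)[:,::-1]; X=onplane(W[0],P,.006); print('black',len(P),P.mean(0),X.mean(0),cv2.minAreaRect((X[:,:2]*1000).astype(np.float32)))
E
python3 c.py
```

```text
red 2 z 0.0448 circ [0.3798 0.2928] 0.0299
red 3 z 0.045 circ [0.3794 0.2944] 0.0296
   tri [0.379  0.2949 0.0428] gap 0.0003
dish 2 z 0.0142 circ [0.503  0.2946] 0.0298
dish 3 z 0.0144 circ [0.5027 0.2961] 0.0295
   tri [0.5033 0.2966 0.0125] gap 0.0001
white 0 z 0.0444 circ [ 0.4761 -0.3148] 0.0295
white 1 z 0.0444 circ [ 0.4758 -0.3128] 0.03
   tri [ 0.4761 -0.3148  0.0427] gap 0.0004
cap 2 z 0.0533 circ [0.5948 0.2912] 0.0139
cap 3 z 0.0535 circ [0.5943 0.293 ] 0.0137
   tri [0.5954 0.2935 0.0513] gap 0.0003
panel 1 [166  32] [336 179] z 0.0108 ((548.0601806640625, -16.33233642578125), (118.5715103149414, 158.1682891845703), 16.639312744140625)
panel 2 [303  35] [462 182] z 0.0109 ((547.7265014648438, -14.881134033203125), (118.55023956298828, 158.21499633789062), 16.75913429260254)
panel 3 [471  11] [633 163] z 0.0111 ((547.272705078125, -13.722183227539062), (118.74637603759766, 159.9535675048828), 16.458290100097656)
tri (array([ 0.55160961, -0.01671857,  0.00892241]), np.float64(0.0012143468245008867)) (array([ 0.55171002, -0.016656  ,  0.00829547]), np.float64(0.0010690327847886509))
table [np.float64(-0.0014), np.float64(-0.0014), np.float64(-0.0014), np.float64(-0.0014)]
forceps 697 0.009564542982268998 [ 0.5025 -0.4635  0.0063] ((505.3731994628906, -462.9644775390625), (116.19044494628906, 13.024230003356934), 7.348766803741455)
black 86 [441.1627907  147.98837209] [ 0.50776342 -0.46283526  0.006     ] ((505.399169921875, -461.67730712890625), (40.87232971191406, 10.183332443237305), 7.261888027191162)
```

```bash
cat > p.py <<'E'
from m import *
PC=np.array([.5478,-.0155]); PY=.290
def pan(x,y): c,s=np.cos(PY),np.sin(PY); return PC+[c*x-s*y,s*x+c*y]
Z=.17
def L(xy,z,feed=.25,**k): return robot.servo_line([xy[0],xy[1],z],feed=feed,**k)
def tz(): return float(robot.state()["tool_pos"][2])
def go(xy,yaw=0,z=Z): robot.move_to([xy[0],xy[1],z],down(yaw))
def place(xy,zg,support,opening,yaw=0):
    """zg: TCP height at grasp with object on table; lower gently until contact"""
    go(xy,yaw); L(xy,zg+support+.010)
    hit=L(xy,zg+support-.004,feed=.02,until_force=4); z=tz()
    robot.command_gripper(opening); robot.wait(.2); L(xy,Z,feed=.2)
    print("placed hit",hit,"z err",round(z-zg-support,4),"t",robot.state()["t"])
E
cat > d.py <<'E'
from p import *
xy=(.5032,.2962)
go(xy); robot.command_gripper(.074,30); L(xy,.02)
hit=L(xy,-.02,feed=.03,until_force=5); z=tz(); print("touch",hit,z,robot.state()["finger_gap"])
assert hit and z<.004
L(xy,z+.0055,feed=.05); robot.command_gripper(.04,30); zg=tz(); print("gap",robot.state()["finger_gap"],"zg",zg,robot.state()["force"])
L(xy,Z,feed=.15); print("gap",robot.state()["finger_gap"]); open("zg","w").write(str(zg))
d=cam("wrist"); save(d,"held.png")
E
python3 d.py
```

```text
touch False -0.01974675175440479 0.07417195571590114Traceback (most recent call last):
  File "d.py", line 5, in <module>
    assert hit and z<.004
           ^^^^^^^^^^^^^^
AssertionError
```

```bash
python3 - <<'E'
from p import *
s=robot.state(); print(s["force"],s["moment"],s["tool_pos"],s["t"])
save(cam("wrist"),"q.png")
S=cam("scene"); save({"img":cv2.resize(S["img"][190:340,380:580],(800,600),interpolation=2)},"q2.png")
E
```

```text
[-0.13704301 -0.8934988   0.0462502 ] [0.09247056 0.02232789 0.00948765] [ 0.50344487  0.29630558 -0.01974675] 8.6583
```

View pics/q2.png

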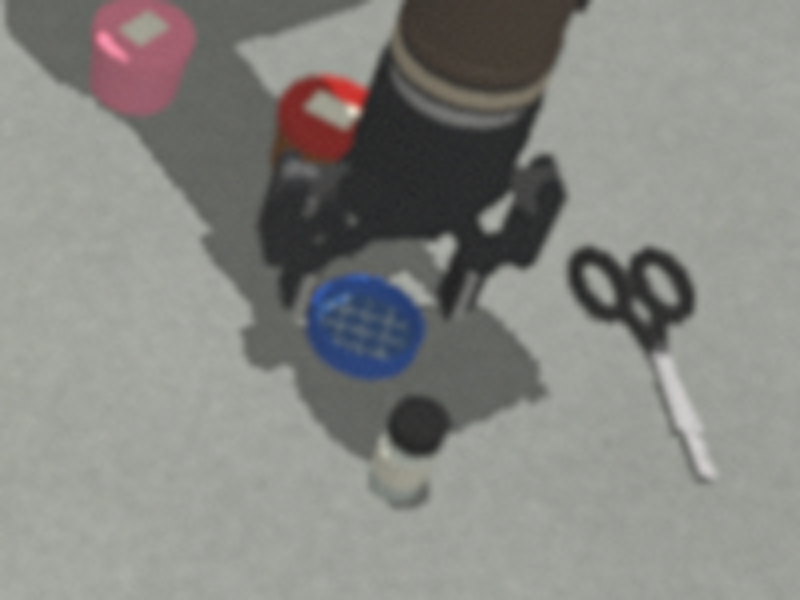

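View pics/q.png

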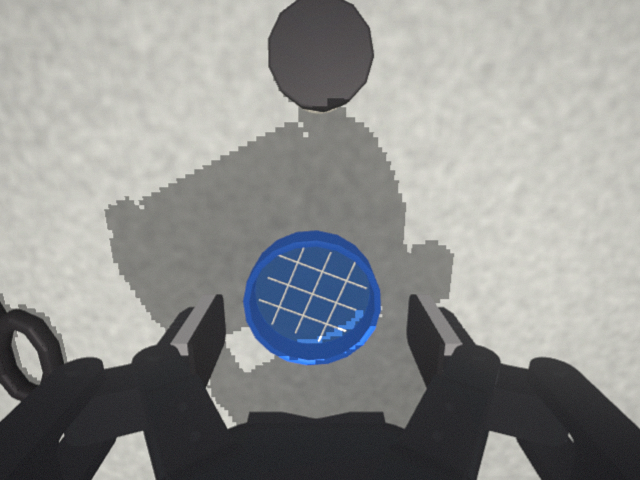

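The scene crop and wrist view show the fingers astride the dish, centred at (313,297), with no contact at a TCP of −20 mm. I measure the tips' true height from depth.

```bash
python3 - <<'E'
from p import *
d=cam("wrist");C=cloud(d)
for b in((195,225,290,350),(405,435,290,350)):
    P=C[b[2]:b[3],b[0]:b[1]].reshape(-1,3); P=P[P[:,2]>.0005]; q=P[P[:,2]<.03]
    print(len(P),P.min(0).round(4),P.max(0).round(4), np.percentile(P[:,2],[1,5,20,50]).round(4))
for v in range(285,345,6): print(v,C[v,218].round(4),C[v,412].round(4))
S=cam("scene");C=cloud(S)
v,u=300*150//600+190,290*200//800+380
print(C[v-14:v+8:2,u-2:u+4:1,2].round(3))
E
```

```text
1581 [0.493  0.3312 0.0233] [0.5158 0.3385 0.0607] [0.0252 0.0272 0.0319 0.0398]
1504 [0.4927 0.2512 0.0235] [0.5157 0.2583 0.0589] [0.0248 0.027  0.0315 0.0389]
285 [ 0.5052  0.3407 -0.0013] [ 0.5048  0.2493 -0.0017]
291 [ 0.5019  0.3411 -0.0017] [ 0.5019  0.2492 -0.0013]
297 [0.5151 0.3316 0.0315] [0.514  0.2579 0.0296]
303 [0.5129 0.3316 0.0322] [0.5118 0.2578 0.0303]
309 [0.5106 0.3317 0.0324] [0.5103 0.2582 0.0322]
315 [0.5082 0.3318 0.0328] [0.5078 0.258  0.0322]
321 [0.5063 0.3317 0.0339] [0.505  0.2577 0.0318]
327 [0.5035 0.332  0.0335] [0.503  0.2579 0.0329]
333 [0.5014 0.332  0.0343] [0.5011 0.258  0.034 ]
339 [0.5004 0.3314 0.0368] [0.4987 0.2579 0.0344]
[[ 0.086  0.087  0.086  0.084  0.079  0.079]
 [ 0.083  0.08   0.082  0.075  0.075  0.076]
 [ 0.076  0.074  0.069  0.069  0.07   0.076]
 [ 0.001  0.05   0.052  0.063  0.068  0.07 ]
 [ 0.042  0.046  0.054  0.056  0.056  0.057]
 [ 0.038  0.045  0.049  0.051  0.051  0.054]
 [ 0.039  0.044  0.042  0.044  0.047  0.048]
 [-0.001  0.037  0.037  0.036  0.042  0.041]
 [ 0.002 -0.001  0.001  0.03   0.034  0.036]
 [-0.002  0.001 -0.002  0.029  0.029  0.03 ]
 [-0.002 -0.002  0.001 -0.    -0.     0.001]]
```

Depth from the wrist and scene cameras puts the tips about 24 mm above the table with the TCP reported at −20 mm, so the stated TCP offset doesn't match. I'll find the table by a guarded touch.

```bash
python3 - <<'E'
from p import *
xy=(.5032,.2962)
hit=L(xy,-.05,feed=.015,until_force=4); s=robot.state(); print(hit,s["tool_pos"],s["force"],s["finger_gap"],s["t"])
d=cam("wrist");C=cloud(d); save(d,"q3.png")
P=C[260:400,150:480].reshape(-1,3); P=P[(P[:,2]>.0015)&(np.abs(P[:,1]-.296)>.034)]; print(np.percentile(P[:,2],[0,1,5]))
E
```

```text
True [ 0.50314977  0.29619736 -0.04540189] [ 0.0227616  -1.10569151  4.58816516] 0.0737659393371946 10.3667
[0.00150107 0.0026894  0.00601473]
```

```bash
sed -i 's/^PC=.*; PY/PC=np.array([.5466,-.0140]); PY/' p.py; cat > d.py <<'E'
from p import *
xy=(.5022,.2975)
L((.5032,.2962),-.0399,feed=.05); robot.command_gripper(.04,30); zg=tz(); s=robot.state(); print("gap",s["finger_gap"],"zg",zg,s["force"])
L((.5032,.2962),-.02,feed=.05); d=cam("wrist"); save(d,"held.png"); C=cloud(d)
P=C[230:420,150:480].reshape(-1,3); q=P[(np.abs(P[:,1]-.2947)<.033)&(P[:,2]>.004)&(P[:,2]<.05)]
print("held rim z",np.percentile(q[:,2],[5,50,95]),"gap",robot.state()["finger_gap"]); open("zg","w").write(str(zg))
E
python3 d.py
```

```text
gap 0.05803321687312152 zg -0.03975353003053523 [-0.5201492   0.80502493  2.02192071]
held rim z [0.02149656 0.02308723 0.0408354 ] gap 0.05809667297642683
```

View pics/held.png

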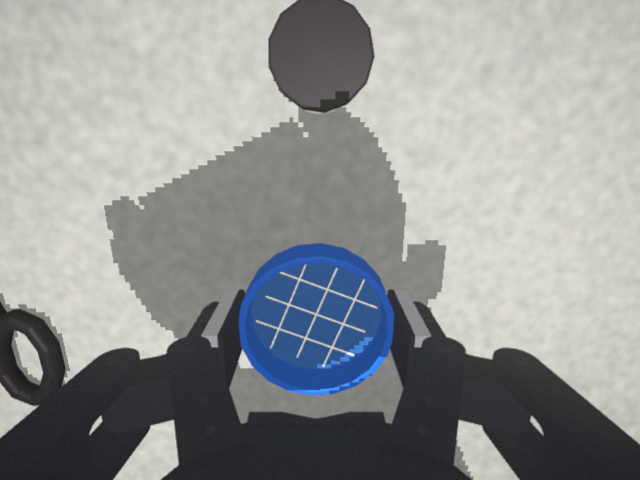

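The dish is held level between the pads at (316,318) and lifted about 20 mm. Placing it, then checking.

```bash
cat > e.py <<'E'
from p import *
zg=float(open("zg").read())
L((.5032,.2962),Z-.03,feed=.2)
place(pan(0,0),zg,.012,.078)
L(pan(0,0)-[.06,0],Z+.02); robot.wait(.1); d=cam("wrist"); save(d,"pl1.png"); import pickle; pickle.dump(d,open("pl1.pkl","wb"))
E
python3 e.py
```

```text
placed hit True z err -0.0 t 16.8583
```

View pics/pl1.png

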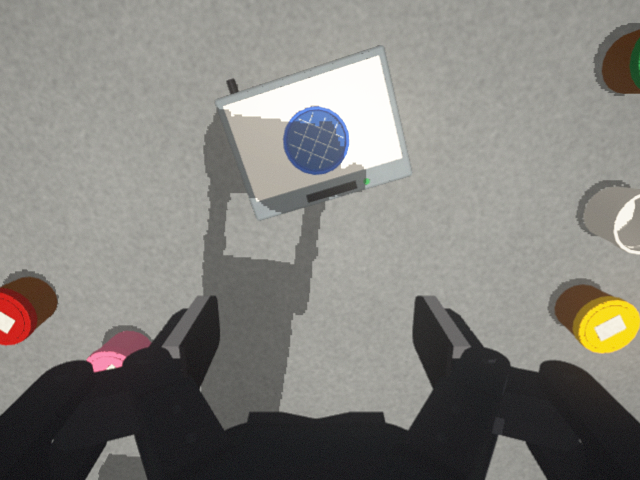

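The dish at (316,140) sits at the middle of the panel, whose corners are (217,100), (382,46), (411,174) and (258,220). I compute the offset, then move the two pots.

```bash
cat > chk.py <<'E'
from p import *
def panelrect(d,C=None):
    C=cloud(d) if C is None else C
    q=((C[...,2]>.008)&(C[...,2]<.035)&(np.hypot(C[...,0]-.55,C[...,1]+.015)<.112)).astype(np.uint8)
    q=cv2.morphologyEx(q,cv2.MORPH_OPEN,np.ones((11,11)))
    h=cv2.convexHull(np.argwhere(q)[:,::-1].astype(np.int32)).reshape(-1,2)
    r=cv2.minAreaRect((onplane(d,h,.0106)[:,:2]*1000).astype(np.float32)); return np.array(r[0])/1000,r[1],r[2]
def disc(d,p,z,C=None,R0=.042):
    C=cloud(d) if C is None else C
    q=(abs(C[...,2]-z+.0014)<.0035)&(np.hypot(C[...,0]-p[0],C[...,1]-p[1])<R0)
    h=cv2.convexHull(np.argwhere(q)[:,::-1].astype(np.int32)).reshape(-1,2)
    return circ(d,h,z-.0014)
def rel(xy,c,deg):
    a=np.radians(deg); v=xy-c; return np.round([1e3*(np.cos(a)*v[0]+np.sin(a)*v[1]),1e3*(-np.sin(a)*v[0]+np.cos(a)*v[1])],1)
E
cat > f.py <<'E'
from chk import *
import pickle
d=pickle.load(open("pl1.pkl","rb")); c,sz,a=panelrect(d); x,r=disc(d,(.548,-.015),.028); print("panel",c.round(4),sz,a,"dish",x.round(4),r.round(4),"rel mm",rel(x,c,a))
def pot(xy,dst):
    go(xy); robot.command_gripper(.084); L(xy,.0); hit=L(xy,-.0195,feed=.06,until_force=6)
    if hit: print("early contact",tz()); raise SystemExit
    robot.command_gripper(.04,30); zg=tz(); s=robot.state(); print("gap",s["finger_gap"],s["force"].round(1))
    assert .05<s["finger_gap"]<.066
    L(xy,.06,feed=.15); print("lifted gap",robot.state()["finger_gap"],"fz",robot.state()["force"][2])
    L(xy,Z,feed=.25); place(dst,zg,0,.084)
pot((.3780,.2963),pan(0,.140))
d=cam("wrist"); save(d,"pl2.png")
pot((.4749,-.3132),pan(0,-.140))
q=pan(-.07,0); go(q,z=Z+.03); robot.wait(.1); d=cam("wrist"); save(d,"pl3.png")
c,sz,a=panelrect(d); C=cloud(d)
for n,y in(("red",.14),("white",-.14)):
    x,r=disc(d,pan(0,y)+[.0012,-.0015],.046,C); print(n,x.round(4),r.round(4),rel(x,c,a))
E
python3 f.py
```

```text
panel [ 0.5482 -0.0156] (118.89636993408203, 158.58299255371094) 16.68495750427246 dish [ 0.5464 -0.0157] 0.0296 rel mm [-1.7  0.4]
gap 0.05853292337442608 [-0.7 -0.8  3.6]
lifted gap 0.05870128352570337 fz -1.1520565727711978
placed hit True z err 0.0 t 25.7917
gap 0.056955188644487065 [-0.6 -0.1  1.6]
lifted gap 0.05694041971041465 fz -0.9911889845784791
placed hit True z err -0.0 t 34.525
red [0.5074 0.1176] 0.0298 [ -0.6 139.4]
white [ 0.587  -0.1491] 0.0299 [  -0.9 -138.9]
```

View pics/pl3.png

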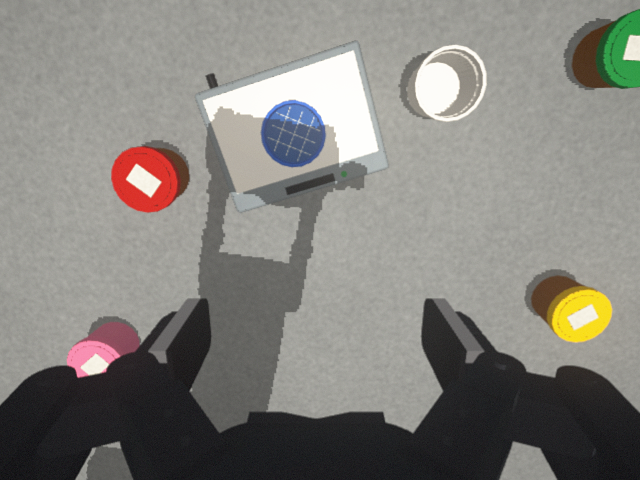

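Relative to the panel, the dish is at (−1.7, 0.4) mm, the red pot (145,180) at (−0.6, 139.4) and the white pot (450,85) at (−0.9, −138.9). All stand upright. Next, the vial and forceps.

```bash
cat > g.py <<'E'
from chk import *
xy=(.5942,.2950); go(xy); robot.command_gripper(.055); L(xy,.02); hit=L(xy,-.009,feed=.06,until_force=6)
if hit: print("early contact",tz()); raise SystemExit
robot.command_gripper(.015,30); zg=tz(); s=robot.state(); print("vial gap",s["finger_gap"],s["force"].round(1)); assert .022<s["finger_gap"]<.032
L(xy,.06,feed=.15); print("lifted",robot.state()["finger_gap"]); L(xy,Z); place(pan(.104,0),zg,0,.055)
# forceps
xy=(.5042,-.4615); go(xy,.127); robot.command_gripper(.032); L(xy,.0)
hit=L(xy,-.055,feed=.03,until_force=4); z=tz(); print("touch",hit,z)
assert hit and z<-.028
L(xy,z+.003,feed=.05); robot.command_gripper(.0,40); zg=tz(); s=robot.state(); print("forceps gap",s["finger_gap"],s["force"].round(1)); open("zg","w").write(str(zg))
assert s["finger_gap"]>.006
L(xy,.03,feed=.15); L(xy,Z); print("lifted",robot.state()["finger_gap"],robot.state()["t"])
save(cam("wrist"),"fh.png")
E
python3 g.py
```

```text
vial gap 0.02722681543740274 [0.3 0.2 1.6]
lifted 0.027037878474110762
placed hit True z err -0.0001 t 44.125
touch True -0.03700472749604863
forceps gap 0.010717563730100032 [-0.2 -0.3  0.5]
lifted 0.010433017002924807 50.1417
```

View pics/fh.png

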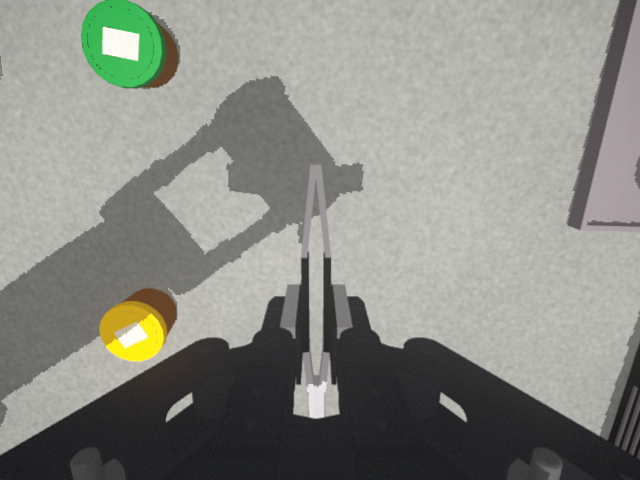

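The forceps are held level and in line with the tool (column 316). Laying them down.

```bash
cat > i.py <<'E'
from chk import *
import pickle
zg=float(open("zg").read())
place(pan(-.096,0),zg,0,.026,yaw=PY+np.pi/2)
go((.30,-.30),z=.25); robot.wait(.2); T=cam("top"); save({"img":cv2.resize(T["img"][140:330,90:530],(800,345))},"f_top.png")
go(pan(-.13,0),z=.25); robot.wait(.2); d=cam("wrist"); save(d,"f_w.png"); pickle.dump(d,open("fw.pkl","wb"))
C=cloud(d); c,sz,a=panelrect(d,C); print("panel",c,sz,a)
off=np.array([.0012,-.0015])
for n,p,z,R0 in(("dish",(0,0),.028,.042),("red",(0,.14),.046,.042),("white",(0,-.14),.046,.042),("vial",(.104,0),.055,.03)):
    x,r=disc(d,pan(*p)+off,z,C,R0); print(n,r.round(4),rel(x,c,a))
f=pan(-.096,0); v=C[...,:2]-f; q=(C[...,2]>.003)&(C[...,2]<.015)&(abs(v@[np.cos(PY),np.sin(PY)])<.03)&(abs(v@[-np.sin(PY),np.cos(PY)])<.085)
P=C[q]; r=cv2.minAreaRect((P[:,:2]*1000).astype(np.float32)); print("forceps",len(P),r,rel(np.array(r[0])/1000,c,a),"t",robot.state()["t"])
E
python3 i.py
```

```text
placed hit True z err -0.0001 t 54.9
panel [ 0.54773077 -0.01600079] (118.802490234375, 158.75411987304688) 16.689678192138672
dish 0.0296 [-1.4  0.5]
red 0.0298 [ -0.7 139.5]
white 0.0298 [  -1.1 -138.9]Traceback (most recent call last):
  File "i.py", line 10, in <module>
    x,r=disc(d,pan(*p)+off,z,C,R0); print(n,r.round(4),rel(x,c,a))
        ~~~~^^^^^^^^^^^^^^^^^^^^^^
  File "chk.py", line 11, in disc
    h=cv2.convexHull(np.argwhere(q)[:,::-1].astype(np.int32)).reshape(-1,2)
      ^^^^^^^^^^^^^^^^^^^^^^^^^^^^^^^^^^^^^^^^^^^^^^^^^^^^^^^^^^^^^^^
AttributeError: 'NoneType' object has no attribute 'reshape'
```

View pics/f_w.png

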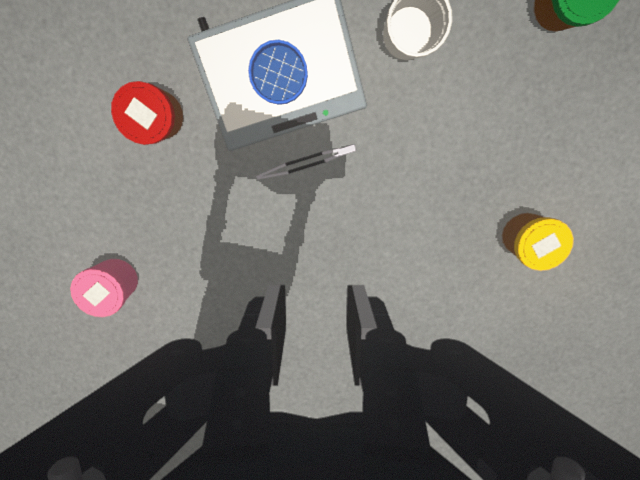

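View pics/f_top.png

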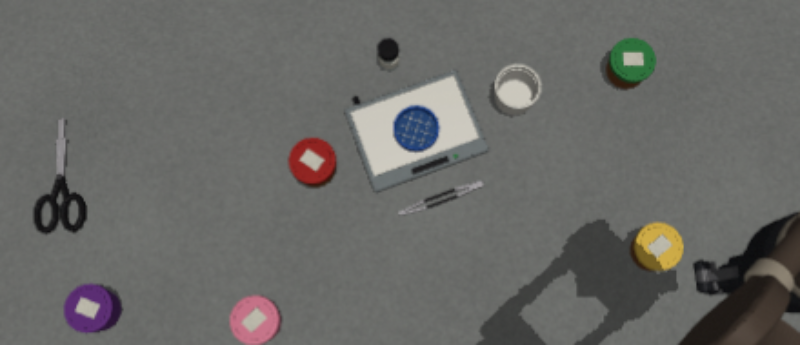

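Everything is in place: vial at (388,50) behind, forceps at (440,198) in front, both pots beside the panel, and the others untouched. The vial was out of the wrist frame, so I take one more look for its numbers and the forceps'.

```bash
python3 - <<'E'
from chk import *
import pickle
go(pan(-.03,0),z=.25); robot.wait(.2); d2=cam("wrist"); off=np.array([.0012,-.0015])
C=cloud(d2); c,sz,a=panelrect(d2,C); x,r=disc(d2,pan(.104,0)+off,.055,C,.03); print("vial",r,rel(x,c,a))
d=pickle.load(open("fw.pkl","rb"))
for d in(d,d2):
    C=cloud(d); c,sz,a=panelrect(d,C); f=pan(-.096,0); v=C[...,:2]-f; q=(C[...,2]>.002)&(C[...,2]<.015)&(abs(v@[np.cos(PY),np.sin(PY)])<.025)&(abs(v@[-np.sin(PY),np.cos(PY)])<.085)
    P=C[q]; r=cv2.minAreaRect((P[:,:2]*1000).astype(np.float32)); print("forceps",len(P),np.round(r[1],1),r[2],a,rel(np.array(r[0])/1000,c,a))
T=cam("top");CT=cloud(T)
print(robot.state()["t"])
E
```

```text
vial 0.013754407552976999 [ 1.026e+02 -1.000e-01]
forceps 616 [ 12.6 116.1] 17.322980880737305 16.689678192138672 [-96.2   1.9]
forceps 630 [ 13.1 115.8] 16.789735794067383 16.63762664794922 [-97.    1.7]
58.45
```

All are within 2 mm and 1°, so I hand in after lifting clear.

```bash
python3 - <<'E'
from p import *
robot.wait(.3); robot.hand_in(); print(robot.state()["t"])
E
```

```text
the job is handed in; nothing more can be done
the job is handed in; nothing more can be done
```

The job is done and handed in at about 59 s. I set things out in the order asked: dish, red-lidded pot, white pot, vial, forceps. Each was lowered until it touched before release.

My last wrist-camera checks, in the panel's frame (mm):

| Item | Measured | Wanted |
|---|---|---|
| Dish | (−1.4, 0.5) | (0, 0) |
| Red-lidded pot | (−0.7, 139.5) | (0, 140) |
| White pot | (−1.1, −138.9) | (0, −140) |
| Vial | (102.6, −0.1) | (104, 0) |
| Forceps | about (−96.6, 1.8), within 0.7° of parallel | (−96, 0) |

In the last top view the placed things look upright. The yellow-lidded and green-lidded pots, the scissors and the pink and purple look-alikes look unmoved. I checked those by eye only, not by measurement.

Some readings disagreed:
- **Finger tips:** with the jaws open 74 mm they touched the table with the TCP at −45 mm, about 35 mm beyond what the tool description implies. I used the touch result for all grasp heights.
- **Wrist camera:** it read about 1.4 mm low, and 1 to 1.5 mm off sideways against the fingers. I corrected for both.
- **Fixed cameras:** they put the panel about 3 mm nearer the robot than the wrist camera did, but saw it 5 to 7 mm short of its true depth. I used the wrist camera.

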